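Reset the telescoping length stop of a soap trimming board and load a bar

TASK

Lengthen the telescoping stop of the soap trimming board by one hole: press in its red sprung button and slide the tube out until the button pops out through the hole in the orange collar, without straining the button, which is plastic. Then stand the lilac soap bar on the board lengthwise in line with the tube, its end gently up against the blue stop plate. Do not knock the soap over and leave the other things where they are.

Things in the scene. Friction and masses are not known exactly. Their poses are not given: they have to be found in the camera images.
- cutter: wooden trimming board, 100 (x) x 400 (y) x 15 mm thick, fixed, x -50..50, y -215..185 mm; origin on the table below the tube's axis, z up. An aluminium clamp block (y 133..175 mm, 100 mm high) holds a fixed steel pole along y, axis 60 mm above the table, x = 0; on it the tube slides out toward this body's -y. The board is bare on the -y side of the stop plate
- button_tip (a point): tip of the red button (10 mm dome, sprung, on the fixed pole), 60 mm above the table, 18 mm to the cutter's -x of the tube's axis, looking out of the 12 mm hole in the tube's -x side, 5 mm proud of it; axes as cutter. Pads closed across tube and button (31 mm) press it level (26 mm); sliding the pinched tube about 5 mm (about 12 N) then cams it under the 2 mm wall
- button_press (a joint): how far the button is pressed in, m: 0 = fully out (in a hole), 0.005 = level with the tube's outside, about 0.007 = under the tube's wall. Sprung: 2 N at 0, about 4 N at 0.007
- stop_slide (a joint): how far the tube has been slid out, m: 0 = button in the first hole (1 mm play), 0.038 to 0.062 = button in the collar's hole; travel ends at 0.074. Friction 6 N and viscous drag of 8 N per m/s; the tube stays where it is left
- stop_face (a point): point on the soap side (facing the body's -y) of the blue stop plate that ends the tube, on the tube's line (x = 0), 43.5 mm above the table; it moves with the tube. The plate is 60 mm wide (x), 5 mm thick, from 18 to 88 mm above the table. Axes as cutter
- soap_center (a point): centre of the lilac soap bar, loose, 25 (own x) x 67 (own y) x 57 mm high (own z), 0.06 to 0.13 kg; standing on the table, so this point is 28.5 mm above what it stands on. Grip it across its 25 mm
- snap_button: the red button as a body (origin at the cutter's origin, shifted by the press). Once under the tube's wall it stays in while the tube slides, pops out by itself at the collar's hole and then blocks the tube, with about 1 mm of play either way. More than 15 N between it and the tube or collar strains it
- stop_tube: square aluminium outer tube, 26 x 26 mm, y -55..110 mm at the start, cannot turn; axes and origin as cutter, moves with the tube. An orange collar (20 mm long, 32 mm wide, screw up to 86 mm above the table) is clamped on it, +y of the button, and bears the next hole (12 mm), 38 to 62 mm from the first, differently each time, not measured, visible from the button's side. Carries the stop plate
- soap_bar: the lilac soap bar as above; origin at the centre of its underside
- pigment_yellow: small white jar with a yellow band, 66 mm wide, 53 mm high, loose; origin under its centre; to be left alone
- pigment_red: small white jar with a red band, 68 mm wide, 56 mm high, loose; origin under its centre; to be left alone
- scent_cedar: brown bottle with a black cap, 62 mm wide, 127 mm high, loose; origin under its centre; to be left alone
Things that resemble listed ones, but are neither listed nor needed, are in the scene too. Of the things that look like the soap_bar, take the one that is farthest from the robot's base at the start.

How it is judged:
By the outcome, as a careful person would: the job done as asked, in the order asked, and still so for the second after the job is handed in, with the robot touching nothing.
It also fails if it takes over 53 s, if anything falls off the work surface, if the arm or the gripper's body presses on something with over 40 N, if the wrist force passes 120 N, or if a joint passes its speed limit or range.

ROBOT

A 6-joint arm with a two-finger parallel gripper is mounted at the origin on a cart in front of the work surface, level with it; the furniture and walls round the work are solid. World frame = base frame: x ahead of the robot, y to its left, z up, the work surface at z = 0. Lengths are in m, angles in rad, forces in N, time in s.
With the tool pointing down it reaches from about 0.25 to 0.725 m from the base axis. Payload 4 kg.
Tool frame: the origin (TCP) lies midway between the tips of the shut fingers; the grasp point (between the pads) lies 19 mm behind it; z points along the fingers, y is the direction in which the jaws open and shut (so a half turn about z gives the same grasp; the last joint's range is limited). The gripper opens to 85 mm and grips with 20 to 120 N. Pads are 22 mm wide; open, the fingers measure 114 mm over their backs; the gripper's body (76 mm by 85 mm) begins 54 mm behind the grasp point. The pads swing forward as they close: fully open they stand 13 mm farther back than shut.
Start: joints at [-1.171, 0.241, 0.005, 1.335, 0, 1.571], TCP at [0.195, -0.461, 0.231] pointing down, gripper open.
Joint ranges: [-2.72, 2.72], [-1.05, 1.87], [-1.09, 1.28], [-1.99, 2.15], [-1.42, 1.44], [-3.14, 3.14]. Speed limits (rad/s): [2.79, 2.79, 3.14, 3.14, 3.14, 3.14].

INTERFACE

Orientations are given as a unit quaternion [x, y, z, w].
In Python, from workcell import get_obs, camera, camera_model, job_done, masks_of gives the robot as it stands.
- The arm moves only by the tool jog_arm, never from a script. Its argument "deltas" is a list that holds one entry, the list of rows, each a list of 7 numbers: the shift along the tool's x, y, z in mm, then the turn, a rotation vector about the tool's x, y, z in degrees, then the finger opening in mm, from 0 to 85.4. A call has 1 to 5 rows; each row shifts and turns the pose as measured when the row begins, along the tool's axes as they then stand; what a row does not reach is not made up. A row lasts 1/10 s, in which the tool goes at most 50 mm and 8.59 degrees, less where a joint would pass 70% of its speed; a pose out of reach is approached as far as the arm can. A call with a gripper value outside its range is refused whole. The fingers move at their own pace and stop on an object; the grip force is fixed at half the most. Time passes only in rows, so rows that do not move let the fingers close. It gives the time, the measured TCP pose, the force and the opening at its end, in the units of the state.
- get_obs(): the state, without advancing time (a new reading comes with each control period).
- camera(name): name is "side" or "top" or "wrist"; returns the picture (420x560x3 uint8, red, green, blue); there is no depth.
- camera_model(name): a dict with "fovy" (degrees; the focal length in pixels is half the picture's height over the tangent of half this angle, whatever the lens; pixels are square), "cx", "cy" (the principal point, pixels), "pose" (4x4, takes a point from camera to world coordinates); the wrist camera has in their place "T_tool_cam" (4x4, takes a point from camera to tool coordinates, whose origin is the TCP and whose axes are the flange's). Camera axes: x right, y down, z forward; pixel columns grow to the right and rows downward; lengths in m; the calibration is good to about 2 mm. A picture is of the moment at which its call begins: read the wrist's pose just before it. camera_model takes no time and is no camera call.
- job_done(): hands the job in, once; it reports no verdict.
Trained networks look in the newest picture that a camera, given by its name, has taken for a name from the list of things; names that differ only in an ending like _2 or _b are one class to them, and where a whole thing is asked for, a point or a joint stands for the part that bears it (a point fixed in the world has none). Each returns a list of dicts, best first, with "conf" (0 to 1); they miss things now and then, are a little off and sometimes report something else, mostly with a low value. They report only what shows in the picture. A call takes as long as a camera call. They do not tell look-alikes from the thing itself.
- masks_of(target, camera): "pixels" (420x560 bool, what is visible of it) and "at" ([column, row] in pixels, amid what is visible of it).
The state is a dict: "clock": time; "joint_pos": joint angles; "joint_vel": joint speeds; "tau": joint torques, N m; "eef_pos": TCP position; "tool_rot": TCP orientation; "ft_force": force on the tool from outside, world axes, zero at the start; "ft_torque": the same for the moment, N m; "grip_width": finger opening in m.
Only numpy, scipy, OpenCV 4.12 (cv2) and the standard library are available. Lean on these libraries where they do the work, as an engineer would, in place of code of your own. Each camera call takes 0.05 s, during which the arm holds its last target. There are 200 camera calls.

## Working session

There is one attempt and no reset: what is moved stays moved. The work goes in short steps, Python scripts to look and compute and a tool call to move; the robot and the scene stay as the last step left them, time stands still between calls to the robot, and variables do not carry over. Pictures are saved under pics/ and viewed, about 8 in all and at most 12, crops included, and the job is handed in when it is done.

Besides the shell and the picture viewer there is one more tool, called in YAML: its name, and indented under it one key for each argument. jog_arm: Moves the arm, as the interface text tells. Its arguments: {"type":"object","properties":{"deltas":{"type":"array"}},"required":["deltas"]}

```bash
mkdir -p pics; cat > h.py <<'E'
import numpy as np, cv2
from workcell import *
from scipy.spatial.transform import Rotation as R
def model(n,obs=None):
    m=camera_model(n); f=210/np.tan(np.radians(m["fovy"])/2)
    if "pose" in m: P=np.array(m["pose"])
    else:
        o=obs or get_obs(); T=np.eye(4); T[:3,:3]=R.from_quat(o["tool_rot"]).as_matrix(); T[:3,3]=o["eef_pos"]; P=T@np.array(m["T_tool_cam"])
    return f,m["cx"],m["cy"],P
def back(M,px,z):
    f,cx,cy,P=M; d=P[:3,:3]@np.array([(px[0]-cx)/f,(px[1]-cy)/f,1]); o=P[:3,3]
    return o+d*(z-o[2])/d[2]
def proj(M,p):
    f,cx,cy,P=M; q=P[:3,:3].T@(np.array(p)-P[:3,3]); return np.array([cx+f*q[0]/q[2],cy+f*q[1]/q[2]])
def save(im,n): cv2.imwrite("pics/"+n,im[:,:,::-1])
E
python3 - <<'E'
from h import *
print(get_obs())
ims=[]
for n in ["top","side"]:
    im=camera(n); save(im,n+"0.png"); M=model(n); print(n,M[0:3],M[3].round(3).tolist())
    for t,z in [("soap_bar",.0285),("cutter",.015),("stop_tube",.073),("snap_button",.06),("stop_face",.0435)]:
        for d in masks_of(t,n)[:5]:
            if d["conf"]>.2: print(t,round(d["conf"],2),np.round(d["at"]),d["pixels"].sum(),back(M,d["at"],z).round(3))
E
```

```text
{'clock': 0.0, 'joint_pos': array([-1.17100533e+00,  2.41418385e-01,  3.75961375e-03,  1.33518681e+00,
        1.00775748e-06,  1.57080878e+00]), 'joint_vel': array([-4.85733960e-04,  3.66881122e-04,  1.27796899e-03, -2.04951632e-03,
        4.45235868e-05, -8.71638595e-04]), 'tau': array([-1.15441224e-03, -3.72319150e+01,  2.52406329e+01,  1.68197573e-02,
        1.30066919e-04,  9.95373000e-06]), 'eef_pos': array([ 0.19437583, -0.46000931,  0.23042375]), 'tool_rot': array([ 9.80088056e-01,  1.98560702e-01, -2.02969861e-04, -1.00432489e-03]), 'ft_force': array([-0.49165138, -1.02262171, -0.13956902]), 'ft_torque': array([ 0.0053171 , -0.02739565, -0.04830211]), 'grip_width': 0.08535302742768727}
top (np.float64(505.46485302919945), 277.4861386943825, 209.83378737425326) [[0.015, -0.986, 0.169, 0.333], [-1.0, -0.012, 0.016, -0.101], [-0.013, -0.169, -0.986, 1.224], [0.0, 0.0, 0.0, 1.0]]
soap_bar 0.86 [281. 296.] 316 [ 0.335 -0.094  0.028]
soap_bar 0.78 [384. 255.] 359 [ 0.433 -0.336  0.028]
soap_bar 0.76 [328. 285.] 351 [ 0.361 -0.203  0.028]
soap_bar 0.74 [373. 296.] 299 [ 0.336 -0.308  0.028]
cutter 0.72 [263. 220.] 6915 [ 0.514 -0.047  0.015]
stop_tube 0.88 [239. 216.] 864 [0.515 0.005 0.073]
stop_face 0.62 [245. 215.] 932 [ 0.521 -0.006  0.044]
side (np.float64(543.1049091086326), 275.44862494194075, 207.068547080185) [[-0.91, -0.177, 0.374, 0.041], [-0.413, 0.418, -0.809, 0.997], [-0.013, -0.891, -0.454, 0.667], [0.0, 0.0, 0.0, 1.0]]
soap_bar 0.91 [348. 185.] 309 [ 0.437 -0.348  0.028]
soap_bar 0.82 [360. 232.] 698 [ 0.33  -0.101  0.028]
soap_bar 0.66 [360. 208.] 273 [ 0.365 -0.219  0.029]
soap_bar 0.53 [380. 198.] 264 [ 0.333 -0.303  0.028]
cutter 0.59 [271. 238.] 4595 [ 0.522 -0.017  0.015]
stop_tube 0.88 [278. 219.] 1047 [ 0.5   -0.011  0.073]
stop_face 0.72 [280. 219.] 1038 [ 0.52  -0.063  0.043]
```

```bash
ls; ls pics
```

```text
h.py
pics
side0.png
top0.png
```

```bash
python3 - <<'E'
import cv2,numpy as np
a=cv2.imread("pics/top0.png")[130:340,140:460]; b=cv2.imread("pics/side0.png")[130:340,140:460]
a=cv2.resize(a,None,fx=2.5,fy=2.5,interpolation=3);b=cv2.resize(b,None,fx=2.5,fy=2.5,interpolation=3)
cv2.imwrite("pics/t1.png",a);cv2.imwrite("pics/s1.png",b)
E
```

```text
(no output)
```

View pics/t1.png

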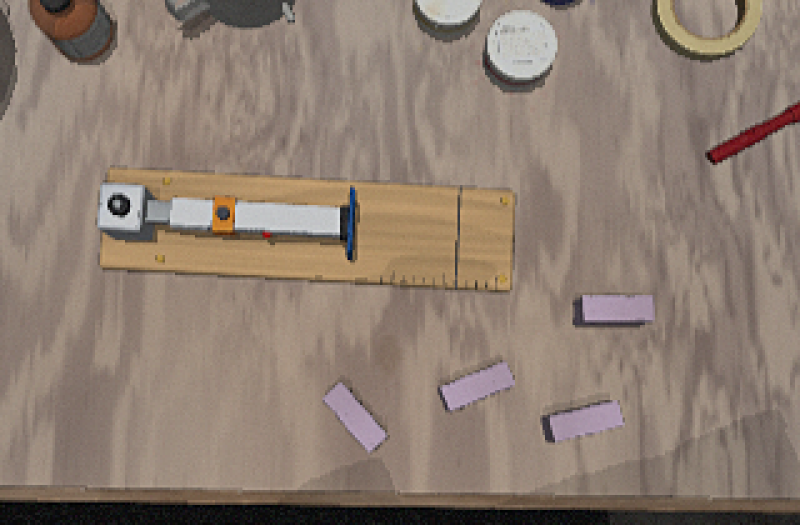

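View pics/s1.png

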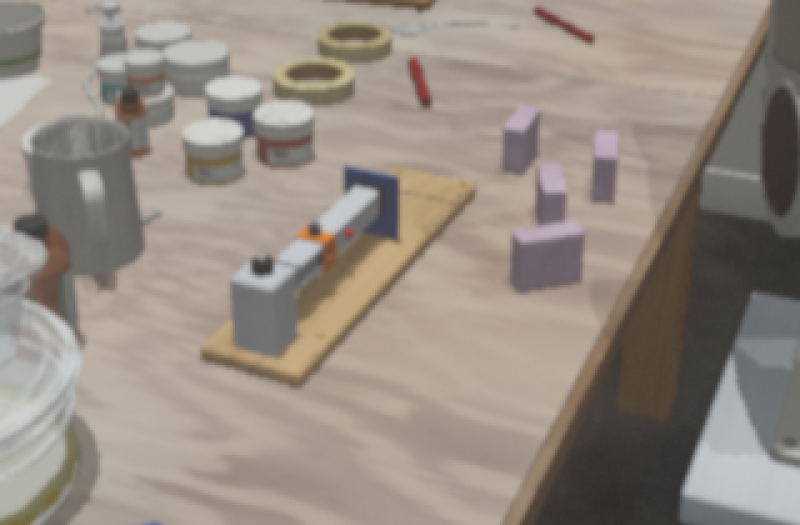

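Crop scale is 2.5, offset (140,130). Soap look-alikes in the top picture, by full pixel, with distance from the base: (281,296) 0.35 m, (328,285) 0.41 m, (373,296) 0.46 m, (384,255) 0.55 m. I take the last one. The button is at about (247,224), with its side facing the robot, and the orange collar is at (229,215).

```bash
cat > ms.py <<'E'
from h import *
M=model("top")
full=lambda c:(140+c[0]/2.5,130+c[1]/2.5)
C=np.array([back(M,full(c),.015)[:2] for c in [(107,167),(513,190),(512,290),(100,268)]])
B=np.array([[.05,.185],[.05,-.215],[-.05,-.215],[-.05,.185]])
a=B-B.mean(0);b=C-C.mean(0)
yaw=np.arctan2((a[:,0]*b[:,1]-a[:,1]*b[:,0]).sum(),(a*b).sum())
Rm=np.array([[np.cos(yaw),-np.sin(yaw)],[np.sin(yaw),np.cos(yaw)]])
o=C.mean(0)-Rm@B.mean(0); print("corners",C.round(3).tolist(),"yaw deg",np.degrees(yaw),"o",o, "res",(C-(B@Rm.T+o)).round(4).tolist())
for n,c,z in [("button",(267,235),.06),("collar",(223,200),.076),("tubeL",(170,214),.073),("plate",(352,187),.088),("plate",(352,258),.088)]:
    p=back(M,full(c),z)[:2]; print(n,p.round(4),(Rm.T@(p-o)).round(4))
im=cv2.imread("pics/top0.png")
for d in []: pass
print(np.array(camera_model("wrist")["T_tool_cam"]).round(4).tolist(),model("wrist")[:3])
# soap box from colour
hsv=cv2.cvtColor(im,cv2.COLOR_BGR2HSV)
E
python3 ms.py
```

```text
corners [[0.569, 0.15], [0.551, -0.246], [0.454, -0.244], [0.47, 0.152]] yaw deg -2.3738897516629387 o [ 0.51165185 -0.03187128] res [[-0.0001, -0.0007], [-0.0015, 0.0029], [0.0011, 0.0005], [0.0005, -0.0027]]
button [ 0.4977 -0.0115] [-0.0148  0.0198]
collar [0.5275 0.0287] [0.0133 0.0612]
tubeL [0.5143 0.0777] [-0.0019  0.1096]
plate [ 0.539  -0.0903] [ 0.0297 -0.0572]
plate [ 0.4737 -0.0912] [-0.0355 -0.0608]
[[0.0002, -0.9536, -0.301, 0.0765], [1.0, 0.0003, -0.0001, -0.0016], [0.0002, -0.301, 0.9536, -0.1435], [0.0, 0.0, 0.0, 1.0]] (np.float64(306.8981041129291), 277.00923473654683, 209.5146316253347)
```

```bash
cat > plan.py <<'E'
from h import *
import sys
YAW=np.radians(-2.4)
def Rt(yaw=YAW,tilt=0):  # tool down, tool y along cutter +x; tilt deg about tool x
    c,s=np.cos(yaw),np.sin(yaw)
    y=np.array([c,s,0]);z=np.array([0,0,-1.]);x=np.cross(y,z)
    return np.stack([x,y,z],1)@R.from_euler("x",tilt,degrees=True).as_matrix()
def plan(pos,Rg,grip=85,dmax=45,amax=8.2):
    o=get_obs(); p=np.array(o["eef_pos"]); r=R.from_quat(o["tool_rot"]); g=R.from_matrix(Rg)
    rv=(r.inv()*g).as_rotvec(degrees=True); d=np.array(pos)-p
    n=max(1,int(np.ceil(max(np.linalg.norm(d)*1e3/dmax,np.linalg.norm(rv)/amax))))
    print("n",n,"at",p.round(4))
    for i in range(n):
        t=r.inv().apply(d/n)*1e3
        print([*np.round(t,1).tolist(),*np.round(rv/n,2).tolist(),grip],end=",\n")
        r=r*R.from_rotvec(rv/n,degrees=True)
E
python3 - <<'E'
from plan import *
plan([.385,-.0,.16],Rt(tilt=-28))
E
```

```text
n 12 at [ 0.1946 -0.4605  0.2313]
[29.6, -29.2, 5.9, -2.08, 1.32, -5.28, 85],
[32.0, -26.5, 5.6, -2.08, 1.32, -5.28, 85],
[34.2, -23.7, 5.5, -2.08, 1.32, -5.28, 85],
[36.1, -20.7, 5.5, -2.08, 1.32, -5.28, 85],
[37.7, -17.5, 5.6, -2.08, 1.32, -5.28, 85],
[39.0, -14.1, 6.0, -2.08, 1.32, -5.28, 85],
[40.1, -10.7, 6.4, -2.08, 1.32, -5.28, 85],
[40.7, -7.2, 7.0, -2.08, 1.32, -5.28, 85],
[41.1, -3.7, 7.8, -2.08, 1.32, -5.28, 85],
[41.1, -0.2, 8.6, -2.08, 1.32, -5.28, 85],
[40.7, 3.2, 9.6, -2.08, 1.32, -5.28, 85],
[40.0, 6.6, 10.7, -2.08, 1.32, -5.28, 85],
```

jog_arm:
  deltas:
    - [[30,-29,6,-2.1,1.3,-5.3,85],[32,-26.5,5.5,-2.1,1.3,-5.3,85],[34,-23.5,5.5,-2.1,1.3,-5.3,85],[36,-20.5,5.5,-2.1,1.3,-5.3,85],[37.5,-17.5,5.5,-2.1,1.3,-5.3,85]]

```text
clock: 1.1
eef_pos: [0.2762, -0.2692, 0.1995]
tool_rot: [0.9, 0.421, 0.076, 0.082]
ft_force: [0.1, -0.3, 0.3]
grip_width: 0.0852
```

jog_arm:
  deltas:
    - [[39,-14,6,-2.1,1.3,-5.3,85],[40,-10.5,6.5,-2.1,1.3,-5.3,85],[40.5,-7,7,-2.1,1.3,-5.3,85],[41,-3.5,8,-2.1,1.3,-5.3,85],[41,0,8.5,-2.1,1.3,-5.3,85]]

```text
clock: 1.6
eef_pos: [0.3544, -0.07, 0.1693]
tool_rot: [0.757, 0.616, 0.148, 0.161]
ft_force: [2.0, -0.7, 0.7]
grip_width: 0.0851
```

```bash
python3 - <<'E'
from plan import *
plan([.385,-.0,.16],Rt(tilt=-28))
E
```

```text
n 2 at [ 0.3544 -0.07    0.1693]
[37.2, 4.9, 8.5, -1.35, 1.35, -4.35, 85],
[36.5, 7.5, 9.5, -1.35, 1.35, -4.35, 85],
```

jog_arm:
  deltas:
    - [[37,5,8.5,-1.3,1.3,-4.3,85],[36.5,7.5,9.5,-1.3,1.3,-4.3,85],[0,0,0,0,0,0,85]]

```text
clock: 1.9
eef_pos: [0.3849, 0.0075, 0.1603]
tool_rot: [0.695, 0.677, 0.17, 0.175]
ft_force: [-0.2, -0.1, 0.9]
grip_width: 0.0849
```

```bash
python3 - <<'E'
from h import *
o=get_obs();im=camera("wrist");save(im,"w1.png");np.save("w1.npy",np.r_[o["eef_pos"],o["tool_rot"]]);print(o["eef_pos"],o["tool_rot"])
M=model("wrist",o)
for t in ["snap_button","button_tip","stop_tube"]:
    for d in masks_of(t,"wrist")[:2]: print(t,d["conf"],d["at"],d["pixels"].sum())
E
```

```text
[0.38486662 0.00748188 0.16025641] [0.694779   0.67658059 0.1698206  0.17516222]
snap_button 0.62 [485.3, 19.1] 4961
stop_tube 0.93 [344.5, 206.6] 6774
```

View pics/w1.png

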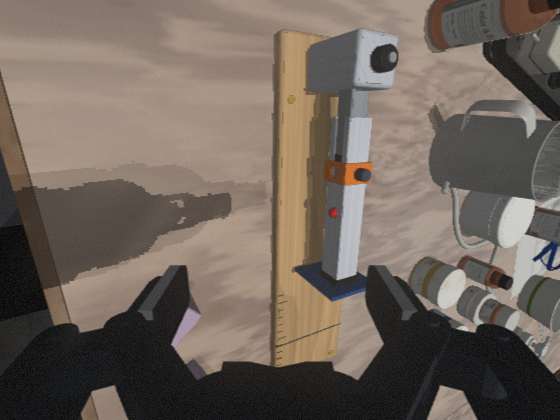

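The wrist picture shows the button at about (334,212) and the collar at about (349,173). The hole isn't clear at this size.

```bash
python3 - <<'E'
import cv2
a=cv2.imread("pics/w1.png")[140:240,300:400]
cv2.imwrite("pics/w1c.png",cv2.resize(a,None,fx=6,fy=6,interpolation=cv2.INTER_CUBIC))
E
```

```text
(no output)
```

View pics/w1c.png

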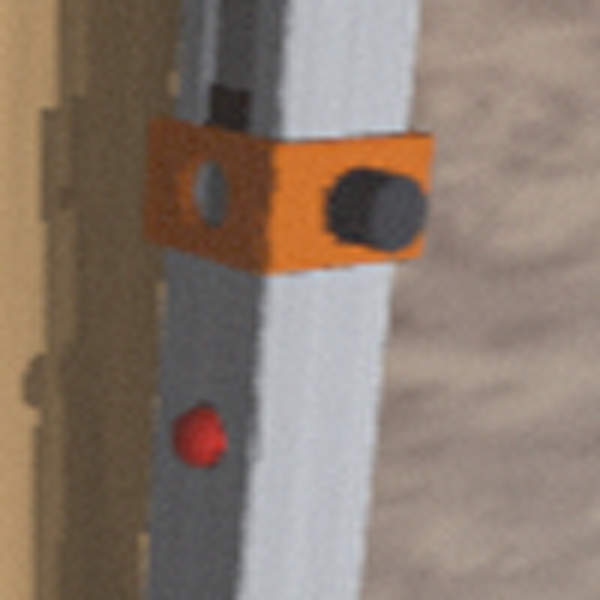

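```bash
cat > sl.py <<'E'
from plan import *
w=np.load("w1.npy");o=dict(eef_pos=w[:3],tool_rot=w[3:]);M=model("wrist",o)
oc=np.array([.5117,-.0319,0]);c,s=np.cos(YAW),np.sin(YAW);Rc=np.array([[c,-s,0],[s,c,0],[0,0,1]])
def onx(px,x):
    f,cx,cy,P=M;d=Rc.T@P[:3,:3]@np.array([(px[0]-cx)/f,(px[1]-cy)/f,1]);q=Rc.T@(P[:3,3]-oc);return q+d*(x-q[0])/d[0]
def onz(px,z):
    return Rc.T@(back(M,px,z)-oc)
g=lambda x,y:(300+(x+.5)/6-.5,140+(y+.5)/6-.5)
for xo in (0,): 
  print("hole",onx(g(206,192),-.016),"button",onx(g(200,435),-.0155),"colL+",onx(g(150,120),-.016),"colL-",onx(g(148,240),-.016))
print("collar top edge",onz(g(276,143),.076),onz(g(433,133),.076),onz(g(271,273),.076),onz(g(425,260),.076))
print("tube top edges",onz(g(258,320),.073),onz(g(388,320),.073), onz(g(243,560),.073),onz(g(366,560),.073))
E
python3 sl.py
```

```text
hole [-0.016       0.06131462  0.06159554] button [-0.0155     0.0220923  0.0636906] colL+ [-0.016       0.07051405  0.04623881] colL- [-0.016       0.0510897   0.04760856]
collar top edge [-0.01520741  0.07092872  0.076     ] [0.01624983 0.0706003  0.076     ] [-0.01415812  0.05117782  0.076     ] [0.01740156 0.0503218  0.076     ]
tube top edges [-0.01337497  0.04308562  0.073     ] [0.01371308 0.04018962 0.073     ] [-0.01254938  0.00325149  0.073     ] [ 0.01419708 -0.00143168  0.073     ]
```

The hole is at (334.8,171.8) and the button at (333.3,212.5), so the slide should be about 39 mm. The tube and collar edges agree with the board frame to within about 1 mm.

```bash
cat > goc.py <<'E'
from plan import *
oc=np.array([.5117,-.0319,0]);c,s=np.cos(YAW),np.sin(YAW);Rc=np.array([[c,-s,0],[s,c,0],[0,0,1]])
def w(x,y,z): return oc+Rc@np.array([x,y,z])
def cut(p): return Rc.T@(np.array(p)-oc)
E
python3 - <<'E'
from goc import *
plan(w(0,.023,.15),Rt())
E
```

```text
n 4 at [0.3846 0.0028 0.1607]
[-1.7, 27.0, 17.5, 7.05, 0.02, 0.06, 85],
[-1.7, 29.0, 14.1, 7.05, 0.02, 0.06, 85],
[-1.6, 30.5, 10.4, 7.05, 0.02, 0.06, 85],
[-1.6, 31.6, 6.6, 7.05, 0.02, 0.06, 85],
```

jog_arm:
  deltas:
    - [[-1.7,27,17.5,7,0,0,85],[-1.7,29,14,7,0,0,85],[-1.6,30.5,10.5,7,0,0,85],[-1.6,31.5,6.5,7,0,0,85],[0,0,0,0,0,0,85]]

```text
clock: 2.6
eef_pos: [0.4989, -0.0205, 0.1329]
tool_rot: [0.728, 0.686, -0.014, -0.013]
ft_force: [-1.4, -0.3, -0.9]
grip_width: 0.0848
```

```bash
python3 - <<'E'
from goc import *
o=get_obs();im=camera("wrist");save(im,"w2.png");np.save("w2.npy",np.r_[o["eef_pos"],o["tool_rot"]])
M=model("wrist",o)
for n,p in [("btn",w(-.0155,.0215,.06)),("col",w(0,.061,.076)),("colL",w(-.016,.061,.076)),("plate",w(0,-.06,.088))]: print(n,proj(M,p))
for q in [(x,y) for x in (-.013,.013) for y in (.04,.0,-.04)]:
    cv2.circle(im,tuple(int(v) for v in proj(M,w(q[0],q[1],.073)).round()),2,(0,255,0),-1)
for q in [w(x,y,.076) for x in (-.016,.016) for y in (.051,.071)]+[w(-.0155,.0215,.06)]:
    cv2.circle(im,tuple(int(v) for v in proj(M,q).round()),2,(255,0,255),-1)
save(cv2.resize(im[60:360,130:430],None,fx=2,fy=2),"w2c.png")
plan(w(0,.023,.039),Rt())
E
```

```text
btn [279.23254817 208.41680716]
col [301.46704894 157.57219611]
colL [276.79411955 157.85647389]
plate [300.88513148 326.28404868]
n 3 at [ 0.4952 -0.0205  0.1349]
[4.3, 6.8, 31.7, -0.72, 0.05, -0.33, 85],
[4.2, 6.4, 31.8, -0.72, 0.05, -0.33, 85],
[4.2, 6.0, 31.9, -0.72, 0.05, -0.33, 85],
```

View pics/w2c.png

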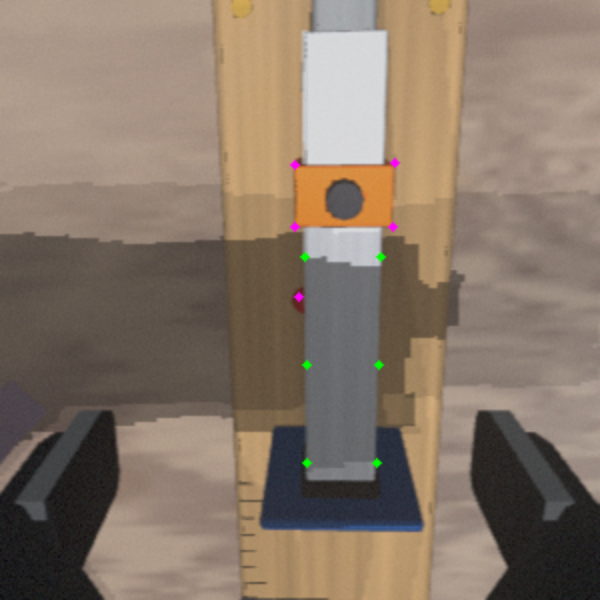

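The overlay fits the tube, collar and button to within about 1 mm (button at about (279,210) in the full picture). Descending now.

jog_arm:
  deltas:
    - [[6,8,30,-0.8,0,-0.3,85],[4,7,32,-0.8,0,-0.3,85],[3,4,20,-0.8,0,-0.3,85],[0,0,5,0,0,0,85],[0,0,0,0,0,0,85]]

```text
clock: 3.15
eef_pos: [0.5105, -0.0175, 0.0482]
tool_rot: [0.728, 0.685, 0.002, 0.005]
ft_force: [-0.4, -0.0, 0.8]
grip_width: 0.085
```

```bash
python3 - <<'E'
from goc import *
print(cut(get_obs()["eef_pos"]).round(4))
plan(w(0.0,.0225,.039),Rt())
E
```

```text
[-0.0018  0.0143  0.0482]
n 1 at [ 0.5105 -0.0175  0.0482]
[8.2, 1.6, 9.2, 0.59, 0.17, -1.07, 85],
```

jog_arm:
  deltas:
    - [[8,1.5,9,0.6,0.2,-1,85],[0,0,0,0,0,0,85],[0,0,0,0,0,0,85]]

```text
clock: 3.45
eef_pos: [0.5139, -0.0106, 0.0434]
tool_rot: [0.723, 0.691, 0.003, 0.002]
ft_force: [0.5, -0.6, 0.1]
grip_width: 0.0851
```

```bash
python3 - <<'E'
from goc import *
print(cut(get_obs()["eef_pos"]).round(4))
plan(w(0.0,.0225,.039),Rt())
E
```

```text
[0.0013 0.0214 0.0434]
n 1 at [ 0.5139 -0.0106  0.0434]
[1.1, -1.4, 4.4, 0.37, -0.06, -0.16, 85],
```

jog_arm:
  deltas:
    - [[1,-1.5,5,0.4,0,0,60],[0,0,0,0,0,0,45],[0,0,0,0,0,0,38],[0,0,0,0,0,0,34],[0,0,0,0,0,0,34]]

```text
clock: 3.95
eef_pos: [0.5129, -0.009, 0.0394]
tool_rot: [0.722, 0.691, 0.0, -0.0]
ft_force: [-0.5, -0.3, 0.3]
grip_width: 0.0339
```

jog_arm:
  deltas:
    - [[0,0,0,0,0,0,30],[0,0,0,0,0,0,24],[0,0,0,0,0,0,20],[0,0,0,0,0,0,20],[0,0,0,0,0,0,20]]

```text
clock: 4.45
eef_pos: [0.5137, -0.0091, 0.0397]
tool_rot: [0.722, 0.691, 0.001, 0.0]
ft_force: [0.3, -0.4, 0.1]
grip_width: 0.0254
```

```bash
python3 - <<'E'
from goc import *
o=get_obs();print(cut(o["eef_pos"]).round(4),o["ft_force"],o["grip_width"])
plan(w(0.0,.0225,.039),Rt())
E
```

```text
[0.001  0.0229 0.0397] [ 0.27751053 -0.36168196  0.06577472] 0.025378999397194936
n 1 at [ 0.5137 -0.0091  0.0397]
[-0.4, -1.0, 0.7, 0.08, -0.06, -0.12, 85],
```

jog_arm:
  deltas:
    - [[-2,0,0,0,0,0,20],[-2,0,0,0,0,0,20],[-2,0,0,0,0,0,20]]

```text
clock: 4.75
eef_pos: [0.5137, -0.0096, 0.0397]
tool_rot: [0.721, 0.692, 0.005, -0.004]
ft_force: [0.1, 7.7, 0.7]
grip_width: 0.0251
```

jog_arm:
  deltas:
    - [[-4,0,0,0,0,0,20],[-4,0,0,0,0,0,20],[-4,0,0,0,0,0,20]]

```text
clock: 5.05
eef_pos: [0.5135, -0.0137, 0.0397]
tool_rot: [0.72, 0.694, 0.011, -0.01]
ft_force: [0.3, 8.8, -0.5]
grip_width: 0.0252
```

jog_arm:
  deltas:
    - [[-4,0,0,0,0,0,20],[-4,0,0,0,0,0,20],[-4,0,0,0,0,0,20]]

```text
clock: 5.35
eef_pos: [0.5132, -0.0196, 0.0397]
tool_rot: [0.719, 0.695, 0.016, -0.014]
ft_force: [-0.7, 8.4, 1.4]
grip_width: 0.0252
```

```bash
python3 - <<'E'
from goc import *
o=get_obs();print(cut(o["eef_pos"]).round(4),o["ft_force"],o["grip_width"])
plan(w(0.0,.0225-.030,.0395),Rt())
E
```

```text
[0.001  0.0123 0.0397] [-0.67715109  8.35677703  1.41231753] 0.025186976731002408
n 1 at [ 0.5132 -0.0196  0.0397]
[-19.8, -1.2, -0.7, 0.1, -2.39, 0.45, 85],
```

jog_arm:
  deltas:
    - [[-4,0,0,0,-0.6,0.1,20],[-4,0,0,0,-0.6,0.1,20],[-4,0,0,0,-0.6,0.1,20],[-4,0,0,0,-0.6,0.1,20],[-4,0,0,0,-0.6,0.1,20]]

```text
clock: 5.85
eef_pos: [0.5129, -0.0272, 0.0397]
tool_rot: [0.72, 0.694, 0.007, -0.005]
ft_force: [0.4, 7.3, 0.8]
grip_width: 0.0253
```

```bash
cat > gp.py <<'E'
from goc import *
o=get_obs();r=R.from_quat(o["tool_rot"]);g=np.array(o["eef_pos"])-r.apply([0,0,.019])
print("tcp",cut(o["eef_pos"]).round(4),"grasp",cut(g).round(4),o["ft_force"].round(1),o["grip_width"], "rot err",(r.inv()*R.from_matrix(Rt())).as_rotvec(degrees=True).round(2))
E
python3 gp.py
```

```text
tcp [0.001  0.0048 0.0397] grasp [0.001  0.0045 0.0586] [0.4 7.3 0.8] 0.02534072825029573 rot err [ 0.14 -1.    0.24]
```

jog_arm:
  deltas:
    - [[-5,0,0,0,-0.4,0.1,20],[-5,0,0,0,-0.4,0.1,20],[-5,0,0,0,-0.4,0.1,20],[-5,0,0,0,-0.4,0.1,20],[-4,0,0,0,-0.4,0.1,20]]

```text
clock: 6.35
eef_pos: [0.5125, -0.0361, 0.0396]
tool_rot: [0.721, 0.693, 0.007, -0.005]
ft_force: [0.1, 7.0, 0.1]
grip_width: 0.0252
```

```bash
python3 gp.py; python3 - <<'E'
from h import *
im=camera("wrist"); save(im,"w3.png"); im=camera("side");save(im,"s3.png")
a=cv2.resize(cv2.imread("pics/w3.png")[60:260,180:380],(500,500),interpolation=2)
b=cv2.resize(cv2.imread("pics/s3.png")[190:270,230:310],(300,300),interpolation=2)
c=np.zeros((500,800,3),np.uint8);c[:,:500]=a;c[:300,500:]=b;cv2.imwrite("pics/c3.png",c)
E
```

```text
tcp [ 0.001  -0.0042  0.0396] grasp [ 0.0009 -0.0045  0.0586] [0.1 7.  0.1] 0.025219857553046662 rot err [ 0.16 -1.01  0.17]
```

View pics/c3.png

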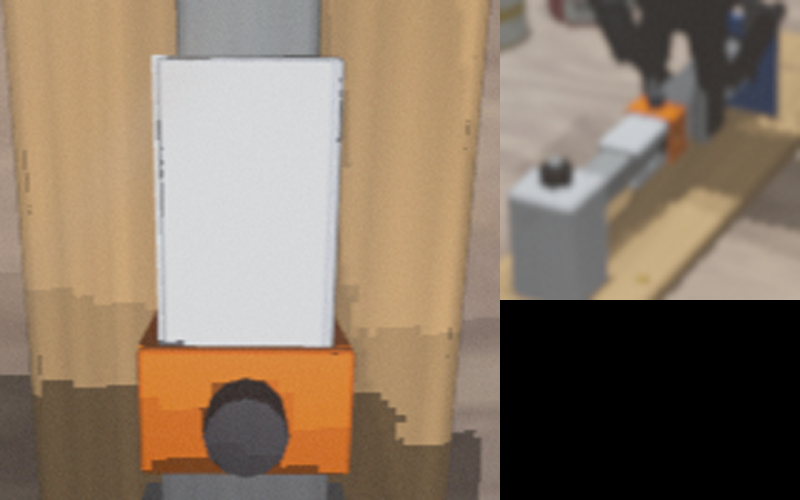

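jog_arm:
  deltas:
    - [[-5,0,0,0,-0.4,0.1,20],[-5,0,0,0,-0.4,0.1,20],[-5,0,0,0,-0.4,0.1,20],[-4,0,0,0,-0.4,0.1,20]]

```text
clock: 6.85
eef_pos: [0.5122, -0.0439, 0.0397]
tool_rot: [0.721, 0.693, 0.007, -0.004]
ft_force: [-0.2, 6.0, 1.9]
grip_width: 0.0256
```

```bash
python3 gp.py
```

```text
tcp [ 0.001  -0.012   0.0397] grasp [ 0.0009 -0.0123  0.0587] [-0.2  6.   1.9] 0.025619819557955226 rot err [ 0.19 -0.91  0.14]
```

jog_arm:
  deltas:
    - [[-4,0,0,0,-0.3,0.1,20]]

```text
clock: 6.95
eef_pos: [0.5121, -0.0456, 0.0396]
tool_rot: [0.721, 0.693, 0.007, -0.004]
ft_force: [0.4, 4.7, 2.3]
grip_width: 0.0251
```

jog_arm:
  deltas:
    - [[-3.5,0,0,0,-0.3,0,20]]

```text
clock: 7.05
eef_pos: [0.512, -0.0475, 0.0396]
tool_rot: [0.721, 0.693, 0.006, -0.004]
ft_force: [1.2, 6.0, 0.7]
grip_width: 0.0253
```

```bash
python3 gp.py
```

```text
tcp [ 0.001  -0.0156  0.0396] grasp [ 0.0009 -0.0158  0.0586] [1.2 6.  0.7] 0.025334703615528285 rot err [ 0.2  -0.84  0.17]
```

```bash
cat > red.py <<'E'
from h import *
import sys
def red(im):
    h=cv2.cvtColor(im[:,:,::-1].copy(),cv2.COLOR_BGR2HSV)[190:270,230:330]
    m=((h[...,0]<4)|(h[...,0]>172))&(h[...,1]>130)&(h[...,2]>50); ys,xs=np.nonzero(m); return m.sum(),(xs.mean()+230,ys.mean()+190) if m.sum() else None
print("before",red(cv2.imread("pics/side0.png")[:,:,::-1]),"hidden",red(cv2.imread("pics/s3.png")[:,:,::-1]))
im=camera("side");save(im,"s4.png");print("now",red(im))
E
python3 red.py
```

```text
before (np.int64(2), (np.float64(279.0), np.float64(222.5))) hidden (np.int64(0), None)
now (np.int64(0), None)
```

jog_arm:
  deltas:
    - [[-3,0,0,0,-0.2,0,20]]

```text
clock: 7.2
eef_pos: [0.5119, -0.0493, 0.0397]
tool_rot: [0.721, 0.693, 0.006, -0.004]
ft_force: [1.2, 7.1, 0.6]
grip_width: 0.0249
```

```bash
python3 gp.py;python3 red.py
```

```text
tcp [ 0.001  -0.0173  0.0397] grasp [ 0.0009 -0.0176  0.0587] [1.2 7.1 0.6] 0.024890600105213802 rot err [ 0.2  -0.82  0.19]
before (np.int64(2), (np.float64(279.0), np.float64(222.5))) hidden (np.int64(0), None)
now (np.int64(0), None)
```

jog_arm:
  deltas:
    - [[-3,0,0,0,-0.2,0,20]]

```text
clock: 7.35
eef_pos: [0.5119, -0.0507, 0.0397]
tool_rot: [0.72, 0.693, 0.007, -0.004]
ft_force: [0.5, 10.0, 1.4]
grip_width: 0.0255
```

jog_arm:
  deltas:
    - [[-2.5,0,0,0,-0.2,0,20]]

```text
clock: 7.45
eef_pos: [0.5118, -0.0507, 0.0396]
tool_rot: [0.72, 0.694, 0.008, -0.005]
ft_force: [1.7, 11.0, 1.2]
grip_width: 0.0254
```

```bash
python3 gp.py;python3 red.py; python3 - <<'E'
import cv2
b=cv2.imread("pics/s4.png")[185:255,240:320]
cv2.imwrite("pics/s4c.png",cv2.resize(b,None,fx=8,fy=8,interpolation=2))
E
```

```text
tcp [ 0.0009 -0.0188  0.0396] grasp [ 0.0009 -0.0192  0.0586] [ 1.7 11.   1.2] 0.025363966269571825 rot err [ 0.21 -1.01  0.25]
before (np.int64(2), (np.float64(279.0), np.float64(222.5))) hidden (np.int64(0), None)
now (np.int64(0), None)
```

View pics/s4c.png

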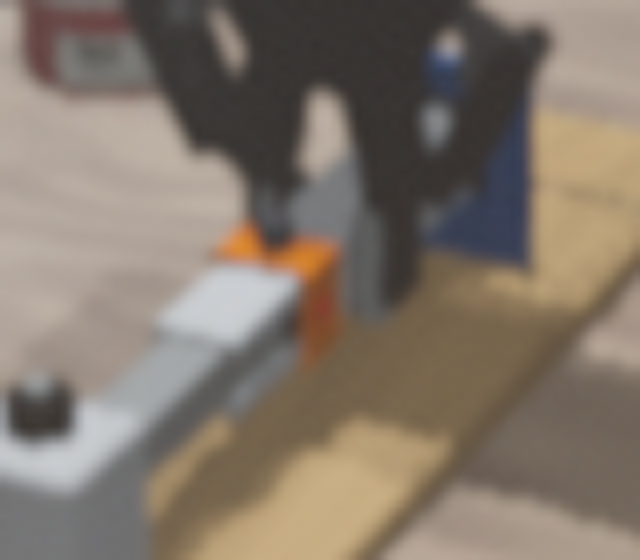

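A red spot shows in the collar's hole (crop (325,300)), and the tube is blocked at about 42 mm with gentle force. Releasing and lifting.

jog_arm:
  deltas:
    - [[0.5,0,0,0,0,0,20],[0,0,0,0,0,0,40],[0,0,0,0,0,0,70],[0,0,0,0,0,0,85],[0,0,-15,0,0,0,85]]

```text
clock: 8.0
eef_pos: [0.5096, -0.0535, 0.0528]
tool_rot: [0.721, 0.693, 0.003, -0.004]
ft_force: [-0.2, -0.4, -0.2]
grip_width: 0.0806
```

```bash
python3 gp.py; python3 - <<'E'
from goc import *
plan(w(-.115,.012,.16),Rt(tilt=-28))
E
```

```text
tcp [-0.0012 -0.0217  0.0528] grasp [-0.0012 -0.0219  0.0718] [-0.2 -0.4 -0.2] 0.08062532187382147 rot err [-0.07 -0.59  0.16]
n 4 at [ 0.5096 -0.0535  0.0528]
[8.8, -28.5, -26.7, -7.02, -0.16, 0.0, 85],
[8.7, -25.0, -30.0, -7.02, -0.16, 0.0, 85],
[8.6, -21.1, -32.8, -7.02, -0.16, 0.0, 85],
[8.5, -17.0, -35.2, -7.02, -0.16, 0.0, 85],
```

jog_arm:
  deltas:
    - [[0,0,-45,0,0,0,85],[0,0,-45,0,0,0,85],[9,-35,-15,-8,0,0,85],[9,-35,-15,-8,0,0,85],[9,-30,-10,-8,0,0,85]]

```text
clock: 8.5
eef_pos: [0.4277, -0.0279, 0.1787]
tool_rot: [0.705, 0.675, 0.151, 0.153]
ft_force: [-0.2, -0.5, 1.4]
grip_width: 0.0849
```

jog_arm:
  deltas:
    - [[5,-5,0,-2,0,0,85],[0,0,0,0,0,0,85],[0,0,0,0,0,0,85]]

```text
clock: 8.8
eef_pos: [0.4063, -0.0222, 0.1682]
tool_rot: [0.704, 0.673, 0.158, 0.162]
ft_force: [0.1, 0.1, 0.4]
grip_width: 0.0847
```

```bash
python3 gp.py; python3 - <<'E'
from goc import *
o=get_obs();im=camera("wrist");save(im,"w5.png");np.save("w5.npy",np.r_[o["eef_pos"],o["tool_rot"]])
M=model("wrist",o);p=proj(M,w(-.016,.0215,.06)).round().astype(int);print(p)
x,y=p-50;x=max(x,0);y=max(y,0);print(x,y)
a=cv2.resize(im[y:y+100,x:x+100],(500,500),interpolation=2)
b=cv2.resize(im,(280,210));c=np.zeros((500,790,3),np.uint8);c[:,:500]=a;c[:210,505:785]=b;save(c,"c5.png")
E
```

```text
tcp [-0.1057  0.0053  0.1682] grasp [-0.1141  0.0052  0.1853] [0.1 0.1 0.4] 0.08472179477706916 rot err [26.22 -0.22 -0.14]
[313 183]
263 133
```

View pics/c5.png

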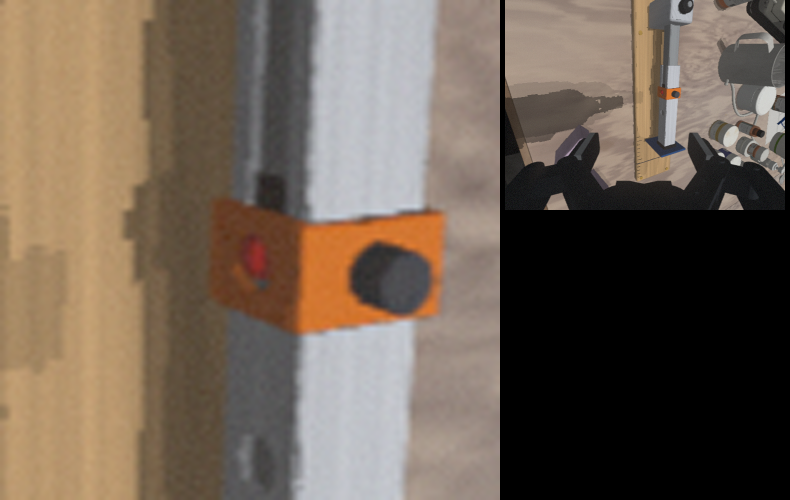

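The red button sits in the collar's hole (full-frame pixel (314,185)), about 0.8 mm off the hole's centre and so within the play. The empty first hole shows at crop (258,460). Now the soap.

```bash
python3 - <<'E'
from goc import *
plan([.433,-.340,.17],Rt(0))
E
```

```text
n 8 at [ 0.4075 -0.0223  0.1688]
[-39.5, 4.5, 1.9, 3.29, 0.04, -0.31, 85],
[-39.6, 4.4, 1.6, 3.29, 0.04, -0.31, 85],
[-39.6, 4.3, 1.3, 3.29, 0.04, -0.31, 85],
[-39.6, 4.2, 1.1, 3.29, 0.04, -0.31, 85],
[-39.6, 4.0, 0.8, 3.29, 0.04, -0.31, 85],
[-39.7, 3.8, 0.5, 3.29, 0.04, -0.31, 85],
[-39.7, 3.6, 0.3, 3.29, 0.04, -0.31, 85],
[-39.7, 3.4, 0.1, 3.29, 0.04, -0.31, 85],
```

jog_arm:
  deltas:
    - [[-40,4.5,0,3.3,0,-0.3,80],[-40,4.5,1,3.3,0,-0.3,70],[-40,4.5,1,3.3,0,-0.3,60],[-40,4,1,3.3,0,-0.3,60],[-40,4,1,3.3,0,-0.3,60]]

```text
clock: 9.35
eef_pos: [0.4351, -0.2295, 0.1763]
tool_rot: [0.705, 0.704, 0.058, 0.061]
ft_force: [0.6, 0.4, -0.1]
grip_width: 0.0598
```

jog_arm:
  deltas:
    - [[-40,4,0.5,3.3,0,-0.3,60],[-40,3.5,0,3.3,0,-0.3,60],[-40,3.5,0,3.3,0,-0.3,60],[0,0,0,0,0,0,60],[0,0,0,0,0,0,60]]

```text
clock: 9.85
eef_pos: [0.458, -0.3713, 0.1722]
tool_rot: [0.705, 0.709, -0.007, -0.001]
ft_force: [0.6, -0.2, -0.3]
grip_width: 0.0601
```

```bash
cat > soap.py <<'E'
from goc import *
o=get_obs();im=camera("wrist");save(im,"w6.png");np.save("w6.npy",np.r_[o["eef_pos"],o["tool_rot"]]);M=model("wrist",o);print(o["eef_pos"])
for d in masks_of("soap_bar","wrist"):
    print(d["conf"],d["at"],d["pixels"].sum(),back(M,d["at"],.057).round(4),cv2.minAreaRect(np.argwhere(d["pixels"])[:,::-1].astype(np.float32)))
E
python3 soap.py
```

```text
[ 0.45797543 -0.37125425  0.17217018]
0.88 [253.9, 160.6] 2475 [ 0.4359 -0.3325  0.057 ] ((252.99996948242188, 162.5), (78.99998474121094, 31.999996185302734), 90.0)
0.88 [170.9, 19.2] 2118 [ 0.3764 -0.2286  0.057 ] ((169.67242431640625, 21.0689754486084), (62.895790100097656, 43.199825286865234), 66.80140686035156)
0.83 [137.2, 123.9] 4265 [ 0.3413 -0.3034  0.057 ] ((136.28981018066406, 120.78421020507812), (88.53852844238281, 53.057861328125), 69.71744537353516)
```

View pics/w6.png

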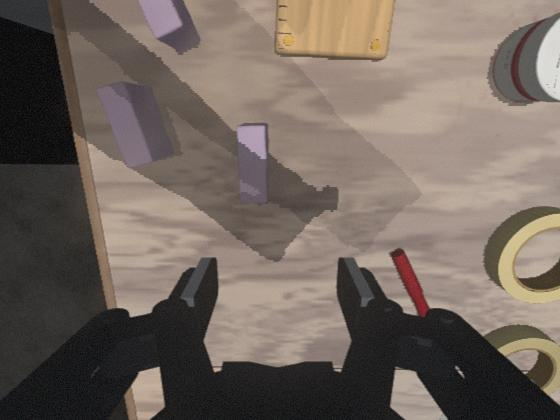

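The soap's top face spans about columns 238–268 and rows 133–204, in line with the tool. It is the one by itself, farthest from the base; the two nearer look-alikes are at (137,122) and (170,20).

```bash
python3 - <<'E'
from goc import *
v=np.load("w6.npy");M=model("wrist",dict(eef_pos=v[:3],tool_rot=v[3:]))
for q in [(238,133),(268,133),(239,204),(267,204)]: print(back(M,q,.057).round(4))
c=np.mean([back(M,q,.057) for q in [(238,133),(268,133),(239,204),(267,204)]],0);print(c)
plan([c[0],c[1],.09],Rt(np.radians(.3)),60)
E
```

```text
[ 0.4233 -0.31    0.057 ]
[ 0.4478 -0.3098  0.057 ]
[ 0.4221 -0.3708  0.057 ]
[ 0.4468 -0.3706  0.057 ]
[ 0.43500592 -0.34029977  0.057     ]
n 3 at [ 0.457  -0.3695  0.1726]
[10.0, -7.0, 27.5, -0.21, 0.16, 0.04, 60],
[9.9, -7.1, 27.5, -0.21, 0.16, 0.04, 60],
[9.9, -7.2, 27.5, -0.21, 0.16, 0.04, 60],
```

jog_arm:
  deltas:
    - [[10,-7,27,0,0,0.3,60],[10,-7,27,0,0,0.3,60],[10,-7,25,0,0,0.3,60],[0,0,0,0,0,0,60]]

```text
clock: 10.35
eef_pos: [0.4359, -0.3369, 0.0951]
tool_rot: [0.709, 0.705, -0.006, 0.002]
ft_force: [0.2, 0.4, 0.1]
grip_width: 0.06
```

```bash
python3 - <<'E'
from goc import *
plan([.435,-.341,.022],Rt(np.radians(-1)),60,dmax=30)
E
```

```text
n 3 at [ 0.4359 -0.3369  0.0951]
[-1.1, -0.2, 24.4, -0.09, 0.22, 0.24, 60],
[-1.2, -0.2, 24.4, -0.09, 0.22, 0.24, 60],
[-1.3, -0.2, 24.4, -0.09, 0.22, 0.24, 60],
```

jog_arm:
  deltas:
    - [[-1.2,-0.2,24,-0.1,0.2,0.2,60],[-1.2,-0.2,24,-0.1,0.2,0.2,60],[-1.2,-0.2,20,-0.1,0.2,0.2,60],[0,0,0,0,0,0,60]]

```text
clock: 10.75
eef_pos: [0.4406, -0.3421, 0.0345]
tool_rot: [0.711, 0.703, 0.001, 0.008]
ft_force: [0.0, 0.3, -1.1]
grip_width: 0.0598
```

```bash
python3 - <<'E'
from goc import *
plan([.435,-.341,.022],Rt(np.radians(-1)),60,dmax=30)
E
```

```text
n 1 at [ 0.4406 -0.3421  0.0345]
[1.2, -5.7, 12.4, 0.72, 0.54, 0.4, 60],
```

jog_arm:
  deltas:
    - [[1,-5.5,12,0.7,0.5,0.4,60],[0,0,0,0,0,0,60],[0,0,0,0,0,0,60]]

```text
clock: 11.05
eef_pos: [0.4382, -0.3429, 0.0268]
tool_rot: [0.713, 0.701, 0.0, 0.004]
ft_force: [0.1, 0.1, -1.2]
grip_width: 0.0598
```

```bash
python3 - <<'E'
from goc import *
plan([.435,-.341,.022],Rt(np.radians(-1)),60,dmax=30)
E
```

```text
n 1 at [ 0.4382 -0.3429  0.0268]
[1.8, -3.3, 4.8, 0.34, 0.29, 0.05, 60],
```

jog_arm:
  deltas:
    - [[2,-3.5,4.5,0.3,0.3,0,50],[0,0,0,0,0,0,40],[0,-0.8,0,0,0,0,34],[0,0,0,0,0,0,30],[0,0,0,0,0,0,30]]

```text
clock: 11.55
eef_pos: [0.4349, -0.3416, 0.0243]
tool_rot: [0.713, 0.701, 0.001, 0.002]
ft_force: [-0.3, -0.5, 0.3]
grip_width: 0.0299
```

jog_arm:
  deltas:
    - [[0,0,0,0,0,0,26],[0,0,0,0,0,0,22],[0,0,0,0,0,0,20],[0,0,0,0,0,0,20]]

```text
clock: 11.95
eef_pos: [0.4352, -0.3418, 0.0246]
tool_rot: [0.713, 0.701, 0.001, 0.002]
ft_force: [-0.3, 0.7, 0.2]
grip_width: 0.0245
```

jog_arm:
  deltas:
    - [[0,0,-10,0,0,0,20],[0,0,-25,0,0,0,20],[0,0,-35,0,0,0,20],[0,0,-35,0,0,0,20],[0,0,0,0,0,0,20]]

```text
clock: 12.45
eef_pos: [0.4333, -0.3404, 0.1332]
tool_rot: [0.713, 0.701, 0.0, -0.001]
ft_force: [0.6, -1.0, 0.1]
grip_width: 0.0241
```

```bash
python3 soap.py; python3 gp.py; python3 - <<'E'
from goc import *
# plate face in the w5 picture: blue pixels, top edge
im=cv2.imread("pics/w6.png"); hsv=cv2.cvtColor(im,cv2.COLOR_BGR2HSV)
m=(abs(hsv[...,0].astype(int)-110)<14)&(hsv[...,1]>110); print(m.sum())
plan(w(0,-.18,.125),Rt(),20)
E
```

```text
[ 0.4332505  -0.34037843  0.13323326]
0.83 [174.5, 38.6] 4290 [ 0.3686 -0.2158  0.057 ] ((175.21482849121094, 37.919822692871094), (107.07018280029297, 47.6712532043457), 63.824710845947266)
0.76 [275.8, 272.7] 9496 [ 0.4304 -0.3845  0.057 ] ((276.67132568359375, 274.5816650390625), (169.7244873046875, 60.555259704589844), 88.91908264160156)
0.66 [150.3, 173.0] 5026 [ 0.341  -0.3021  0.057 ] ((148.35365295410156, 171.34461975097656), (94.13467407226562, 59.490089416503906), 69.64676666259766)
tcp [-0.0678 -0.3098  0.1288] grasp [-0.0676 -0.3099  0.1478] [-0.4 -0.2 -1.6] 0.024862760741462802 rot err [-0.36 -0.32  1.45]
324
n 4 at [ 0.431  -0.3386  0.1288]
[32.0, 17.8, 1.0, -0.09, -0.08, 0.36, 20],
[32.1, 17.6, 1.0, -0.09, -0.08, 0.36, 20],
[32.2, 17.4, 1.0, -0.09, -0.08, 0.36, 20],
[32.3, 17.1, 1.0, -0.09, -0.08, 0.36, 20],
```

jog_arm:
  deltas:
    - [[32,18,0,-0.1,0,0.4,20],[32,18,0,-0.1,0,0.4,20],[32,17,0,-0.1,0,0.4,20],[30,17,0,-0.1,0,0.4,20],[0,0,0,0,0,0,20]]

```text
clock: 13.05
eef_pos: [0.5014, -0.2098, 0.1216]
tool_rot: [0.725, 0.689, -0.0, -0.008]
ft_force: [0.2, -0.6, 0.1]
grip_width: 0.0243
```

```bash
cat > pl.py <<'E'
from goc import *
import sys
o=get_obs();im=camera("wrist");save(im,sys.argv[1]+".png");np.save(sys.argv[1]+".npy",np.r_[o["eef_pos"],o["tool_rot"]]);M=model("wrist",o)
z=o["eef_pos"][2];print("tcp",cut(o["eef_pos"]).round(4),o["ft_force"].round(1))
for d in masks_of("soap_bar","wrist")[:3]:
    y,x=np.nonzero(d["pixels"]);print("soap",d["conf"],x.min(),x.max(),y.min(),y.max())
    if y.max()>260: print(" front edge if bottom/top:",cut(back(M,(np.median(x),y.min()),z-.0246)),cut(back(M,(np.median(x),y.min()),z+.0324)))
c=im[:,:,::-1].copy()
for y,z in [(-.1,.088),(-.105,.088),(-.1,.018)]:
    for x in (-.03,.03): cv2.circle(c,tuple(int(v) for v in proj(M,w(x,y,z)).round()),2,(0,255,255),-1)
cv2.imwrite("pics/"+sys.argv[1]+"c.png",c)
E
python3 pl.py w7
```

```text
tcp [-0.0028 -0.1782  0.1216] [ 0.2 -0.6  0.1]
soap 0.97 0 95 12 118
soap 0.92 247 307 190 359
 front edge if bottom/top: [-0.00406845 -0.1412371   0.09701087] [-0.00332681 -0.127795    0.15401087]
soap 0.87 51 155 173 272
 front edge if bottom/top: [-0.1000961  -0.13088395  0.09701087] [-0.0669575  -0.1209347   0.15401087]
```

View pics/w7c.png

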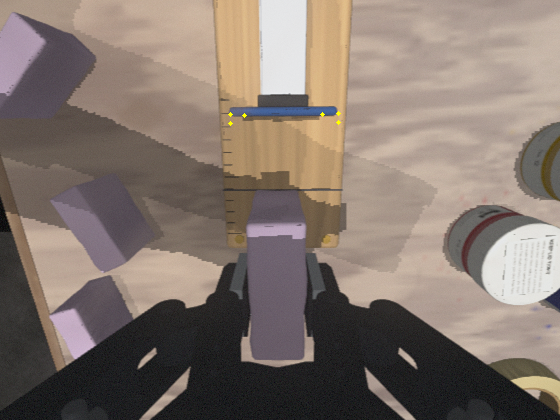

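The soap is held straight (front bottom edge at row 190), and the plate's front top edge is at row 116, so its face is at y ≈ -0.101. I'll descend with a gap of about 12 mm.

```bash
python3 - <<'E'
from goc import *
plan(w(0,-.152,.055),Rt(),20,dmax=25)
E
```

```text
n 3 at [ 0.4997 -0.2123  0.1215]
[9.4, 1.7, 22.2, -0.25, -0.18, -0.23, 20],
[9.5, 1.6, 22.2, -0.25, -0.18, -0.23, 20],
[9.5, 1.5, 22.2, -0.25, -0.18, -0.23, 20],
```

jog_arm:
  deltas:
    - [[8.5,1.6,21,-0.3,-0.2,-0.2,20],[8.5,1.6,21,-0.3,-0.2,-0.2,20],[8.5,1.6,17,-0.3,-0.2,-0.2,20],[0,0,0,0,0,0,20],[0,0,0,0,0,0,20]]

```text
clock: 13.65
eef_pos: [0.5007, -0.1912, 0.0584]
tool_rot: [0.725, 0.689, -0.002, -0.0]
ft_force: [1.2, 0.4, -1.0]
grip_width: 0.0245
```

```bash
python3 gp.py;  python3 - <<'E'
from goc import *
plan(w(0,-.150,.043),Rt(),20,dmax=25)
E
```

```text
tcp [-0.0043 -0.1596  0.0584] grasp [-0.0042 -0.1596  0.0774] [ 1.2  0.4 -1. ] 0.024458567816824588 rot err [-0.18  0.13 -0.53]
n 1 at [ 0.5007 -0.1912  0.0584]
[9.7, 4.2, 15.3, -0.18, 0.13, -0.53, 20],
```

jog_arm:
  deltas:
    - [[5,2.5,8,-0.2,0.1,-0.5,20],[4,2,6,0,0,0,20],[0,0,0,0,0,0,20],[0,0,0,0,0,0,20]]

```text
clock: 14.05
eef_pos: [0.5069, -0.1846, 0.0452]
tool_rot: [0.723, 0.691, 0.001, 0.002]
ft_force: [0.2, -0.9, -1.1]
grip_width: 0.0245
```

```bash
python3 gp.py;  python3 - <<'E'
from goc import *
plan(w(0,-.144,.041),Rt(),20,dmax=25)
E
python3 pl.py w8
```

```text
tcp [ 0.0016 -0.1528  0.0452] grasp [ 0.0015 -0.1528  0.0642] [ 0.2 -0.9 -1.1] 0.024521122995491678 rot err [ 0.21  0.11 -0.19]
n 1 at [ 0.5069 -0.1846  0.0452]
[8.8, -1.6, 4.2, 0.21, 0.11, -0.19, 20],
tcp [ 0.0016 -0.1528  0.0452] [ 0.2 -0.9 -1.1]
soap 0.93 0 107 231 382
 front edge if bottom/top: [-0.1376647  -0.14019665  0.02062453] [-0.09097771 -0.11779741  0.07762453]
soap 0.78 0 61 366 410
 front edge if bottom/top: [-0.17793157 -0.23886686  0.02062453] [-0.11758114 -0.18298665  0.07762453]
soap 0.78 0 13 66 97
```

View pics/w8c.png

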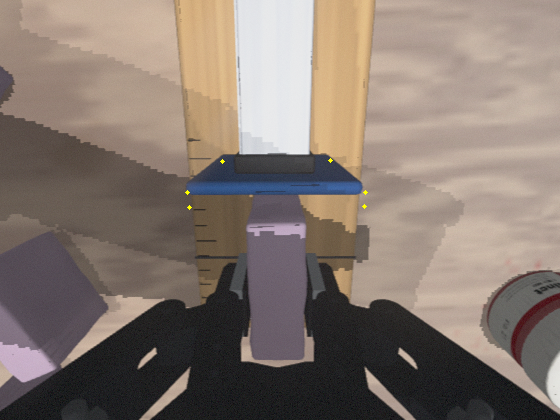

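The plate's front top edge is at row 193 and the soap's top front edge at about row 225. I'll work out the gap from these.

```bash
python3 - <<'E'
from goc import *
v=np.load("w8.npy");M=model("wrist",dict(eef_pos=v[:3],tool_rot=v[3:]))
print(cut(back(M,(276,193),.088)),cut(back(M,(276,195),.088)),[cut(back(M,(276,r),v[2]+.0324)).round(4) for r in (220,224,228)])
E
```

```text
[-4.59401472e-05 -1.00329653e-01  8.80000000e-02] [-4.88135493e-05 -1.01028960e-01  8.80000000e-02] [array([-1.000e-04, -1.137e-01,  7.760e-02]), array([-1.000e-04, -1.153e-01,  7.760e-02]), array([-1.00e-04, -1.17e-01,  7.76e-02])]
```

jog_arm:
  deltas:
    - [[3,-1,3,0.2,0,-0.2,20],[0,0,1.5,0,0,0,20],[0,0,0,0,0,0,20]]

```text
clock: 14.45
eef_pos: [0.5064, -0.1815, 0.0411]
tool_rot: [0.722, 0.692, -0.0, 0.001]
ft_force: [0.2, 0.1, -0.3]
grip_width: 0.0246
```

```bash
python3 gp.py
```

```text
tcp [ 0.001  -0.1497  0.0411] grasp [ 0.001  -0.1497  0.0601] [ 0.2  0.1 -0.3] 0.024646916535620133 rot err [0.07 0.13 0.03]
```

jog_arm:
  deltas:
    - [[3,0,0,0,0,0,20],[3,0,0,0,0,0,20],[0,0,1,0,0,0,20],[0,0,0,0,0,0,20]]

```text
clock: 14.85
eef_pos: [0.5068, -0.1748, 0.0402]
tool_rot: [0.721, 0.692, -0.0, 0.001]
ft_force: [-0.0, 0.4, -1.3]
grip_width: 0.0245
```

jog_arm:
  deltas:
    - [[0,0,1,0,0,0,20],[0,0,0,0,0,0,20]]

```text
clock: 15.05
eef_pos: [0.5071, -0.1749, 0.0397]
tool_rot: [0.721, 0.692, -0.0, 0.002]
ft_force: [0.1, 0.2, -0.2]
grip_width: 0.0245
```

```bash
python3 gp.py
```

```text
tcp [ 0.0014 -0.1431  0.0397] grasp [ 0.0013 -0.143   0.0587] [ 0.1  0.2 -0.2] 0.02454488936551246 rot err [0.12 0.15 0.05]
```

jog_arm:
  deltas:
    - [[1.5,-1.2,0.5,0,0,0,20],[1,0,0.5,0,0,0,20],[0,0,0,0,0,0,20]]

```text
clock: 15.35
eef_pos: [0.5069, -0.1735, 0.0397]
tool_rot: [0.722, 0.692, -0.0, 0.003]
ft_force: [-0.5, -0.1, -0.3]
grip_width: 0.0247
```

jog_arm:
  deltas:
    - [[1,0,0.5,0,0,0,20],[0,0,0,0,0,0,20]]

```text
clock: 15.55
eef_pos: [0.5072, -0.173, 0.0397]
tool_rot: [0.722, 0.692, -0.0, 0.004]
ft_force: [-0.2, -0.5, 1.1]
grip_width: 0.0245
```

jog_arm:
  deltas:
    - [[1,0,0,0,0,0,20],[0,0,0,0,0,0,20]]

```text
clock: 15.75
eef_pos: [0.5073, -0.1719, 0.0397]
tool_rot: [0.722, 0.692, -0.0, 0.004]
ft_force: [-1.0, -0.5, 2.1]
grip_width: 0.0247
```

```bash
python3 gp.py
```

```text
tcp [ 0.0015 -0.14    0.0397] grasp [ 0.0014 -0.1399  0.0587] [-1.  -0.5  2.1] 0.024700878398517596 rot err [ 0.32  0.34 -0.02]
```

jog_arm:
  deltas:
    - [[1.2,-0.8,-0.2,0,0,0,20],[0,0,0,0,0,0,20]]

```text
clock: 15.95
eef_pos: [0.507, -0.1712, 0.0397]
tool_rot: [0.722, 0.692, -0.0, 0.005]
ft_force: [-0.6, -1.0, 1.8]
grip_width: 0.0247
```

jog_arm:
  deltas:
    - [[1.2,-0.8,0,0,0,0,20],[0,0,0,0,0,0,20]]

```text
clock: 16.15
eef_pos: [0.507, -0.171, 0.0398]
tool_rot: [0.722, 0.691, -0.001, 0.006]
ft_force: [0.8, -1.7, 0.0]
grip_width: 0.0248
```

jog_arm:
  deltas:
    - [[1.2,0,0,0,0,0,20],[0,0,0,0,0,0,20]]

```text
clock: 16.35
eef_pos: [0.5069, -0.1708, 0.0399]
tool_rot: [0.723, 0.691, -0.002, 0.007]
ft_force: [0.6, -1.5, -0.2]
grip_width: 0.0246
```

```bash
python3 gp.py
```

```text
tcp [ 0.001  -0.139   0.0399] grasp [ 0.0009 -0.1388  0.0589] [ 0.6 -1.5 -0.2] 0.024596911802906615 rot err [ 0.45  0.67 -0.15]
```

jog_arm:
  deltas:
    - [[1.8,0,0,0,0,0,20]]

```text
clock: 16.45
eef_pos: [0.5069, -0.1701, 0.04]
tool_rot: [0.723, 0.691, -0.002, 0.008]
ft_force: [0.0, -6.9, 0.5]
grip_width: 0.0245
```

jog_arm:
  deltas:
    - [[1.8,0,0,0,0,0,20]]

```text
clock: 16.55
eef_pos: [0.5069, -0.1694, 0.0401]
tool_rot: [0.723, 0.69, -0.003, 0.008]
ft_force: [0.7, -5.8, 0.0]
grip_width: 0.0246
```

```bash
python3 gp.py; python3 pl.py w9; python3 - <<'E'
import cv2
a=cv2.imread("pics/w9.png")[130:270,170:380];b=cv2.imread("pics/w9.png")
cv2.imwrite("pics/w9c.png",cv2.resize(a,None,fx=3.6,fy=3.6,interpolation=2))
E
```

```text
tcp [ 0.001  -0.1376  0.0401] grasp [ 0.0008 -0.1372  0.0591] [ 0.7 -5.8  0. ] 0.024631121706409898 rot err [ 0.44  0.94 -0.26]
tcp [ 0.001  -0.1376  0.0401] [ 0.7 -5.8  0. ]
soap 0.9 246 307 237 360
 front edge if bottom/top: [-2.24094365e-05 -1.29750638e-01  1.54821886e-02] [-0.00040219 -0.10484681  0.07248219]
soap 0.81 0 109 256 401
 front edge if bottom/top: [-0.14212906 -0.14100176  0.01548219] [-0.09395764 -0.11225395  0.07248219]
soap 0.5 0 10 97 121
```

Contact: 6 N is the tube's friction, with the tube moving slightly in its play. I'll level the slight tilt, relax, and release.

jog_arm:
  deltas:
    - [[0.5,0,0,0.3,0.7,-0.2,20],[0.5,0,0.3,0,0.4,0,20]]

```text
clock: 16.85
eef_pos: [0.5067, -0.1688, 0.0396]
tool_rot: [0.722, 0.692, 0.001, -0.0]
ft_force: [-0.8, -5.4, 1.7]
grip_width: 0.0244
```

```bash
python3 gp.py
```

```text
tcp [ 0.0007 -0.137   0.0396] grasp [ 0.0007 -0.137   0.0586] [-0.8 -5.4  1.7] 0.024361209016159357 rot err [ 0.1  -0.12 -0.06]
```

jog_arm:
  deltas:
    - [[0,0,0,0,0,0,20],[0,0,0,0,0,0,27],[0,0,0,0,0,0,32],[0,0,0,0,0,0,45],[0,0,0,0,0,0,55]]

```text
clock: 17.35
eef_pos: [0.505, -0.1651, 0.0385]
tool_rot: [0.721, 0.693, 0.003, -0.004]
ft_force: [-0.1, -0.5, 0.7]
grip_width: 0.0549
```

jog_arm:
  deltas:
    - [[0,0,-20,0,0,0,55],[0,0,-30,0,0,0,55],[-5,0,-40,0,0,0,55],[-30,0,-30,0,0,0,55],[0,0,0,0,0,0,55]]

```text
clock: 17.85
eef_pos: [0.5019, -0.1989, 0.1597]
tool_rot: [0.72, 0.694, 0.002, -0.008]
ft_force: [1.1, 0.3, -0.4]
grip_width: 0.055
```

```bash
python3 gp.py; python3 - <<'E'
from goc import *
o=get_obs();im=camera("wrist");s=camera("side");t=camera("top");save(im,"w10.png");M=model("wrist",o)
p=proj(M,w(0,-.12,.06)).astype(int);print(p)
x=max(p[0]-80,0);y=max(p[1]-90,0);a=cv2.resize(im[y:y+200,x:x+160],(400,500),interpolation=2)
q=proj(model("side"),w(0,-.06,.05)).astype(int);b=cv2.resize(s[q[1]-50:q[1]+50,q[0]-50:q[0]+50],(390,390),interpolation=2)
c=np.zeros((500,800,3),np.uint8);c[:,:400]=a;c[:390,405:795]=b;save(c,"c10.png")
for d in masks_of("soap_bar","top"): print(d["conf"],back(model("top"),d["at"],.0285+.015).round(3))
E
```

```text
tcp [-0.0028 -0.1673  0.1597] grasp [-0.0027 -0.1675  0.1787] [ 1.1  0.3 -0.4] 0.05501261236002565 rot err [-0.51 -0.77  0.32]
[283 155]
0.87 [ 0.33  -0.308  0.044]
```

View pics/c10.png

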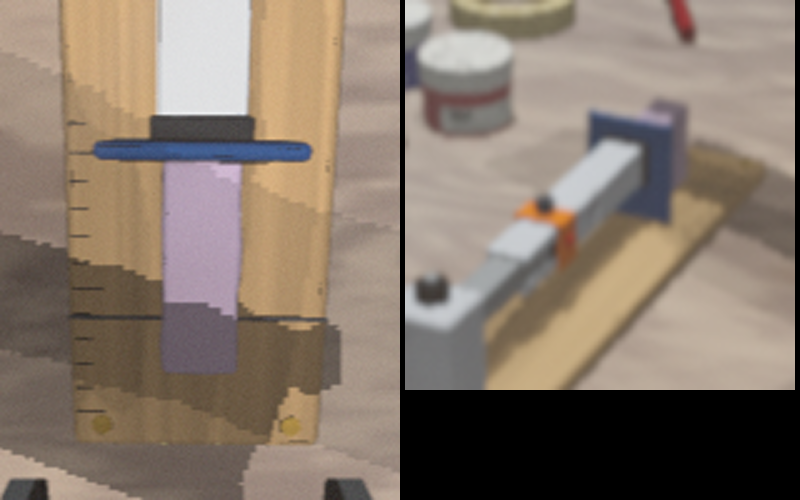

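```bash
python3 - <<'E'
from goc import *
M=model("wrist");im=cv2.imread("pics/w10.png")
print("rear",cut(back(M,(283,213.8),.072)),"plate",cut(back(M,(283,129),.088)))
plan(w(-.105,.005,.168),Rt(tilt=-26),55)
E
```

```text
rear [-0.00495497 -0.15819781  0.072     ] plate [-0.00586353 -0.09421796  0.088     ]
n 5 at [ 0.4981 -0.1949  0.1539]
[33.9, -19.4, -1.8, -5.43, -0.23, 0.05, 55],
[33.9, -19.2, -3.8, -5.43, -0.23, 0.05, 55],
[33.8, -18.8, -5.7, -5.43, -0.23, 0.05, 55],
[33.8, -18.2, -7.6, -5.43, -0.23, 0.05, 55],
[33.7, -17.4, -9.4, -5.43, -0.23, 0.05, 55],
```

jog_arm:
  deltas:
    - [[20,-22,-5,-5.4,0,0,55],[20,-22,-6,-5.4,0,0,55],[22,-22,-7,-5.4,0,0,55],[22,-20,-6,-5.4,0,0,55],[20,-20,-6,-5.4,0,0,55]]

```text
clock: 18.55
eef_pos: [0.3901, -0.0816, 0.1535]
tool_rot: [0.702, 0.677, 0.164, 0.148]
ft_force: [-0.7, -0.0, 1.5]
grip_width: 0.0549
```

jog_arm:
  deltas:
    - [[0,0,0,0,0,0,55],[0,0,0,0,0,0,55],[0,0,0,0,0,0,55]]

```text
clock: 18.85
eef_pos: [0.3723, -0.0734, 0.1407]
tool_rot: [0.703, 0.68, 0.159, 0.137]
ft_force: [0.6, 0.1, -0.3]
grip_width: 0.0551
```

```bash
python3 gp.py; python3 - <<'E'
from goc import *
o=get_obs();im=camera("wrist");save(im,"w11.png");M=model("wrist",o)
h=cv2.cvtColor(im[:,:,::-1].copy(),cv2.COLOR_BGR2HSV).astype(int)
p=proj(M,w(-.016,.0205,.06)).round().astype(int);print("hole exp",p)
sub=h[p[1]-25:p[1]+25,p[0]-25:p[0]+25]
red=((sub[...,0]<4)|(sub[...,0]>172))&(sub[...,1]>130)&(sub[...,2]>60)
ora=(sub[...,0]>=5)&(sub[...,0]<18)&(sub[...,1]>170)&(sub[...,2]>60)
f=lambda m:(m.sum(),(np.argwhere(m)[:,::-1].mean(0)+p-25).round(1)) if m.any() else 0
print("red",f(red),"orange",f(ora))
old=cv2.cvtColor(cv2.imread("pics/w5.png"),cv2.COLOR_BGR2HSV).astype(int)[158:208,288:338]
print("w5 red",(((old[...,0]<4)|(old[...,0]>172))&(old[...,1]>130)&(old[...,2]>60)).sum())
# hue row near plate/soap junction at soap's -x side face, z .04
q=[proj(M,w(-.0125,y,.06)) for y in np.arange(-.13,-.08,.002)]
print([(tuple(int(v) for v in a.round()),tuple(h[int(a[1].round()),int(a[0].round())].tolist())) for a in q])
E
```

```text
tcp [-0.1375 -0.0473  0.1407] grasp [-0.1453 -0.0481  0.1581] [ 0.6  0.1 -0.3] 0.05505562893913709 rot err [24.1  -2.3   0.45]
hole exp [369 132]
red (np.int64(51), array([371. , 130.8])) orange (np.int64(323), array([384.2, 130.5]))
w5 red 26
[((360, 289), (50, 10, 75)), ((360, 287), (98, 15, 70)), ((360, 285), (90, 6, 81)), ((360, 283), (40, 22, 71)), ((360, 282), (60, 4, 67)), ((361, 280), (45, 12, 43)), ((361, 278), (12, 29, 44)), ((361, 276), (26, 47, 38)), ((361, 274), (42, 28, 46)), ((361, 272), (20, 20, 39)), ((361, 270), (11, 39, 52)), ((362, 268), (112, 65, 59)), ((362, 267), (108, 96, 69)), ((362, 265), (108, 96, 61)), ((362, 263), (110, 78, 65)), ((362, 261), (110, 86, 62)), ((362, 259), (110, 91, 67)), ((362, 257), (113, 79, 68)), ((363, 255), (10, 16, 47)), ((363, 253), (21, 36, 49)), ((363, 251), (5, 34, 45)), ((363, 249), (0, 0, 46)), ((363, 247), (120, 3, 89)), ((363, 245), (160, 8, 93)), ((363, 243), (150, 6, 91))]
```

```bash
python3 -c "
from workcell import *
print(job_done(), get_obs()['clock'])"
```

```text
the job is handed in; nothing more can be done
the job is handed in; nothing more can be done
```

The stop is one hole longer, and the lilac soap stands on the board in line with the tube, its end against the blue plate. I handed the job in at about 19 s.

- **Tube:** I pinched the tube across the button and slid it out about 42 mm, until the button popped into the orange collar's hole. The highest axial force I read was 11 N, about 5 N of it on the button after the tube's friction. My picture measurement had put the hole at about 39–40 mm. The last look still showed red in the collar's hole.
- **Soap:** I took the bar farthest from the base, set it on the board and pushed it until it met the plate. The last push read 5–7 N, about the tube's friction, and moved the tube back 1–2 mm. I then levelled the bar and let go. The last picture shows it upright, straight and at the plate.
- **Soap contact, less certain:** I checked contact by force, because the plate hides the joint from the camera and a finger blocked a later side look. The picture put the plate face 64 mm from the soap's far end, against a soap length of 67 mm. That fits contact within the camera error but doesn't prove it.
- **Other things:** I did not touch the jars, the bottle or the other soap bars. My last check with the top camera found only one of the soap bars, so it neither confirms nor contradicts where the others are.

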